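# Bolt down the tincture press and squeeze it four clicks

### The arm

A 6-joint arm with a two-finger parallel gripper is mounted at the origin on the work surface. World frame = base frame: x ahead of the robot, y to its left, z up, the work surface at z = 0. Lengths are in m, angles in rad, forces in N, time in s.
With the tool pointing down it reaches from about 0.2 to 0.875 m from the base axis. Payload 3.4 kg.
Tool frame: the origin (TCP) lies between the finger pads; the fingertips stand 25 mm ahead of it and the grasp point (between the pads) lies 6 mm ahead of it (r.nose_length is the z of the fingertips in the tool frame, in m); z points along the fingers, y is the line along which they close (so a half turn about z gives the same grasp; the last joint's range is limited). The gripper opens to 94 mm and grips with 3 to 60 N. Pads are 16 mm wide; open, the fingers measure 119 mm over their backs; the gripper's body (75 mm by 177 mm) begins 78 mm behind the grasp point.
Start: joints at [-1.379, 0.276, 1.505, -0, 1.361, -0.121], TCP at [0.177, -0.547, 0.23] pointing down, gripper open.
Joint ranges: [-2.89, 2.89], [-0.75, 2.08], [0.22, 2.7], [-1.18, 4.32], [0.11, 2.71], [-2.7, 2.7]. Speed limits (rad/s): [2.57, 2.57, 3.14, 3.14, 3.14, 3.14].

### API

Orientations are given as a unit quaternion [w, x, y, z].
In Python, from plant import r, gripper_to, inverse_kinematics, vision, models, telemetry gives the robot as it stands. Calls block until the motion is done:
- r.move_to(position, orientation): joint-space move of the TCP to a pose.
- r.move_l(position, rot=None, vel=0.15, guard=None): straight line of the TCP; rot=None keeps the orientation; vel is the mean speed in m/s. With guard (N) it stops when the force on the tool has changed by that much, and returns True; else False.
- r.movej(angles): joint-space move.
- gripper_to(opening, f_grip=None): finger opening in m; f_grip is the grip in N (None keeps the last); returns when the fingers have stopped.
- r.hold(seconds).
- inverse_kinematics(position, orientation): joint angles nearest the present ones, or None.
- vision.snapshot(name): name is "side" or "top"; returns the picture (420x560x3 uint8, red, green, blue); there is no depth.
- vision.get_calibration(name): a dict with "fx", "fy", "cx", "cy" (pixels), "position" and "orientation" of the camera in the world. Camera axes: x right, y down, z forward; pixel columns grow to the right and rows downward; lengths in m; the calibration is good to about 2 mm. A picture is of the moment at which its call begins. get_calibration takes no time and is no camera call.
A pose or a line that the arm cannot do raises r.PlanningError and nothing moves.
- r.sign_off(): hands the job in; it is judged then, once.
Trained networks look in the newest picture that a camera, given by its name, has taken for a name from the list of things; names that differ only in an ending like _2 or _b are one class to them, and where a whole thing is asked for, a point or a joint stands for the part that bears it (a point fixed in the world has none). Each returns a list of dicts, best first, with "score" (0 to 1); they miss things now and then, are a little off and sometimes report something else, mostly with a low value. They report only what shows in the picture. A call takes as long as a camera call.
- models.boxes_of(thing, camera): "at" ([x, y, z] in m, in world coordinates, good to about 4 mm: the middle of the surface that is visible of it).
- models.regions_of(thing, camera): "pixels" (420x560 bool, what is visible of it).
- models.mark_of(thing, camera): "at" ([x, y, z] in m, in world coordinates, good to about 4 mm: a listed point, or the origin of a listed thing).
Readings, each from a call of its own:
- telemetry.current_t(): time.
- telemetry.current_joints(): joint angles.
- telemetry.current_dq(): joint speeds.
- telemetry.current_joint_efforts(): joint torques, N m.
- telemetry.current_ee_pos(): TCP position.
- telemetry.current_tool_rot(): TCP orientation.
- telemetry.current_wrist_force(): force on the tool from outside, world axes, zero at the start.
- telemetry.current_torque(): the same for the moment, N m.
- telemetry.current_opening(): finger opening in m.
- telemetry.current_finger_force(): force on a finger pad.
Only numpy, scipy, OpenCV 4.12 (cv2) and the standard library are available. Lean on these libraries where they do the work, as an engineer would, in place of code of your own. Each camera call takes 0.05 s, during which the arm holds its last target. There are 200 camera calls.

### The job

The tincture press is charged and its head is down. First slide the bolt on top of the head fully home into its keeper, so that the head cannot lift; then push the ratchet lever down exactly four clicks, counting them by feel, and keep it pressed down firmly there while the press drains: finish with the gripper still bearing on the lever. Leave the dish, the bottles and the jar around the press where they stand.

Things in the scene. Friction and masses are not known exactly. Their poses are not given: they have to be found in the camera images.
- press: Bench tincture press, fixed, 340 mm wide, 220 mm deep: steel base, perforated basket, two columns, over them a grey beam, the head (top face 180 mm high), with a grey gear housing (60 x 52 mm, top 244 mm) in its middle. Origin: underside, below the basket's axis. x points to its back, y to its left along the beam, z up. Lever on the right (-y), reaching forward (-x); bolt on the left (+y).
- bolt (a joint): The sliding bolt on top of the beam, in m: 0 = fully drawn back, 0.034 = fully home, at its stop with its end through the keeper. It slides along the press's +y against about 3 N of friction. It starts drawn, between 0 and 0.012.
- bolt_knob (a point): Centre of the bolt's upright knob: round steel head, 16 mm in diameter, 21 mm tall (top 11 mm above this point), on a thin stalk. 226 mm high; moves with the bolt. The bolt, 11 mm thick, lies 34 mm below; its two guide straps reach up to 25 mm below this point. Fingers fit in front of and behind the knob.
- keeper (a point): Centre of the hole in the keeper, a dark steel upright at the left end of the beam (top 210 mm high, 16 mm thick along y, 50 mm deep), which the bolt's end goes into. 192 mm high.
- lever_grip (a point): Centre of the lever's grip: black round bar, 24 mm in diameter, 100 mm long, parallel to the press's y, 150 mm from the shaft's axis, 55 mm to the right of the press's middle; a 14 mm rod joins its middle to the shaft. It starts in front of the shaft, the rod 23 to 30 degrees above level, and swings down (1.6 rad at most). Room above it for the gripper all the way.
- lever: The lever with its toothed quadrant and grip, one piece turning on a level shaft parallel to the press's y. Origin on the shaft's axis, above the basket's axis, 215 mm high (press frame 0, 0). It first moves idly (under 2 N at the grip), then the quadrant clicks under a spring pawl every 0.2 rad (30 mm at the grip). Left alone it stays at its last click, and cannot be backed up.
- pawl_bracket: Grey bracket on the shaft beside the quadrant, holds the pawl. Clamped at an angle that differs by up to 0.2 rad, so the first click comes with the rod 7 deg above to 5 deg below level. Origin on the shaft. At a click the push, which has climbed for 15 to 25 mm, falls within 5 mm to nearly nothing as the grip jumps some 6 mm ahead of the hand. Peaks: 5 to 11 N at click 1, 7 to 14 N at click 4.
- dish: Small clear glass dish, 80 mm across, 22 mm high, under the spout at the front of the press. Leave it. Origin: centre of its underside.
- bottle_large: Amber bottle, 48 mm across, 100 mm tall, black cap, left of the press. Leave it. Origin: centre of its underside.
- bottle_small: Small amber dropper bottle, 34 mm across, about 97 mm tall, left of the press. Leave it. Origin: centre of its underside.
- jar: Corked clear jar with a dark filling, 64 mm across, 126 mm tall, right of the press. Leave it. Origin: centre of its underside.

How it is judged:
On the way:
1. the bolt is fully home in its keeper (value of joint bolt above 0.03 m), for 0.2 s.
At the end, for the whole second after the job is handed in: The bolt is within 4 mm of fully home; the lever has passed its fourth click and not its fifth (grip 68 to 89 mm below the pawl bracket's origin along its z); the fingers press on the lever with more than 3 N; dish, bottles and jar stand within 30 mm of where they were (value of joint bolt above 0.03 m and z of lever_grip in the frame of pawl_bracket between -0.0895 and -0.068 m and contact force between the fingers and lever above 3 N and distance of each of dish, bottle_large, bottle_small, jar from where it was at the start of the episode below 0.03 m); the arm keeps its last pose, push and grip.
It fails at once if the lever is clicked on while the bolt is not home (z of lever_grip in the frame of pawl_bracket below 0.016 m and value of joint bolt below 0.029 m).
It fails at once if the dish, a bottle or the jar is pushed more than 30 mm or tipped over (distance of any of dish, bottle_large, bottle_small, jar from where it was at the start of the episode above 0.03 m or angle between any of dish, bottle_large, bottle_small, jar's own z axis and vertical above 0.5 rad).
It also fails if it takes over 72 s, if anything falls off the work surface, if the arm or the gripper's body presses on something with over 40 N, if the wrist force passes 120 N, or if a joint passes its speed limit or range.

## Working session

There is one attempt and no reset: what is moved stays moved. The work goes in short steps, each a Python script; the robot and the scene stay as the last script left them, time stands still between calls to the robot, and variables do not carry over. Pictures are saved under pics/ and viewed, at most 10 in all, crops included, and the job is handed in when it is done.

```bash
ls; mkdir -p pics; python3 - <<'E'
from plant import r, vision, models, telemetry
import cv2, numpy as np
for c in ("side","top"):
    im=vision.snapshot(c); cv2.imwrite(f"pics/{c}0.png",im[:,:,::-1])
    k=vision.get_calibration(c); print(c,np.round(k["position"],3),np.round(k["orientation"],3),k["fx"])
    for t in ("press","bolt_knob","keeper","lever_grip","lever","pawl_bracket","dish","bottle_large","bottle_small","jar"):
        print(t,[(np.round(d["at"],3).tolist(),round(d["score"],2)) for d in models.mark_of(t,c)[:2]])
print(telemetry.current_t(),telemetry.current_tool_rot())
E
```

```text
pics
side [0.53  0.765 1.01 ] [ 0.015 -0.036  0.931 -0.363] 542.0678490205433
press [([0.605, -0.093, -0.0], 0.83)]
bolt_knob [([0.45, -0.054, 0.0], 0.67), ([0.609, 0.01, 0.226], 0.52)]
keeper [([0.607, 0.076, 0.19], 0.84)]
lever_grip [([0.672, 0.171, -0.0], 0.65), ([0.476, -0.154, 0.28], 0.57)]
lever []
pawl_bracket []
dish [([0.451, -0.053, -0.001], 0.89), ([0.672, 0.17, 0.001], 0.63)]
bottle_large [([0.545, 0.165, -0.001], 0.93), ([0.45, -0.054, -0.001], 0.44)]
bottle_small [([0.673, 0.169, 0.002], 0.77)]
jar []
top [0.462 0.023 1.23 ] [-0.042  0.708 -0.704  0.036] 421.1781152451225
press [([0.607, -0.093, 0.0], 0.95)]
bolt_knob [([0.609, 0.004, 0.227], 0.7)]
keeper [([0.607, 0.074, 0.194], 0.69), ([0.547, 0.165, 0.001], 0.54)]
lever_grip [([0.469, -0.15, 0.279], 0.84)]
lever []
pawl_bracket [([0.612, -0.099, 0.215], 0.51)]
dish [([0.448, -0.053, -0.002], 0.63), ([0.55, 0.167, -0.002], 0.61)]
bottle_large [([0.546, 0.163, -0.0], 0.76)]
bottle_small [([0.669, 0.176, -0.002], 0.66)]
jar [([0.636, -0.325, -0.0], 0.65), ([0.609, 0.076, 0.197], 0.25)]
1.1 [ 5.56298464e-05  9.87792611e-01  1.55774689e-01 -2.69613823e-06]
```

View pics/side0.png

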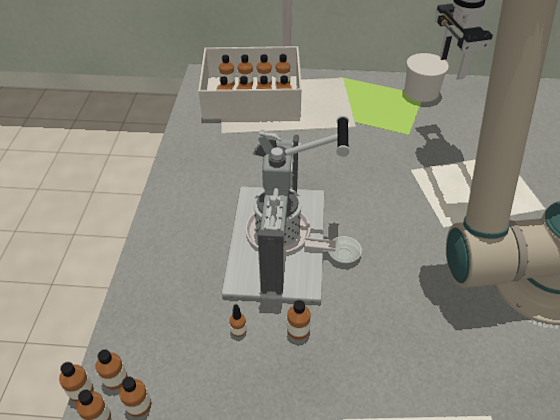

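View pics/top0.png

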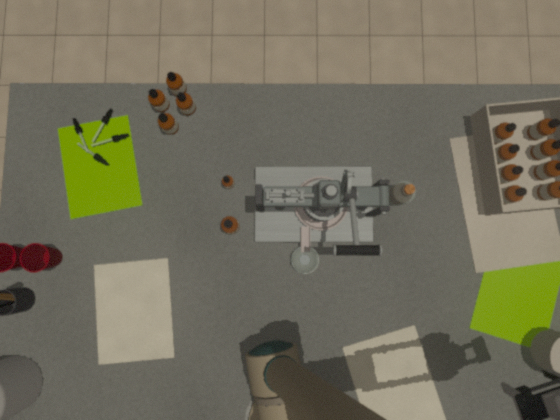

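The side view shows the press with its keeper at about (272,258), the knob at (270,195), the grip at (343,135) and the dish at (345,250). The top view agrees: knob about (288,195), grip (357,250), jar (402,192). The press yaw is about 0. The networks' false hits, such as the knob at z=0, are obvious and I'm ignoring them. Next is the bolt.

```bash
python3 - <<'E'
from plant import r, gripper_to, inverse_kinematics, vision, models, telemetry as T
import numpy as np
h=2**-.5; x,y=0.608,0.006
js=T.current_joints(); q=None
for c in ([0,h,h,0],[0,h,-h,0]):
    j=inverse_kinematics([x,y,0.33],c); print(c,None if j is None else np.round(j,2))
    if j is not None and (q is None or np.abs(j-js).max()<best): q,best=c,np.abs(j-js).max()
r.move_l([0.30,-0.45,0.40],vel=.3)
r.move_to([x,y,0.36],q)
r.move_l([x,y,0.235],vel=.12)
gripper_to(0.0,15)
print("open",T.current_opening(),"t",T.current_t(),T.current_wrist_force(),T.current_ee_pos())
y0=T.current_ee_pos()[1]
g=r.move_l([x,y+0.045,0.235],vel=.03,guard=12)
print(g,T.current_ee_pos(),T.current_ee_pos()[1]-y0,T.current_wrist_force(),T.current_opening())
vision.snapshot("top")
for c in("bolt_knob","keeper"): print([(np.round(d["at"],3),d["score"]) for d in models.mark_of(c,"top")[:2]])
print(T.current_t())
E
```

```text
[0, 0.7071067811865476, 0.7071067811865476, 0] [-0.1   0.29  1.24 -0.    1.61 -0.1 ]
[0, 0.7071067811865476, -0.7071067811865476, 0] None
open 0.015421864748649617 t 6.3833 [ 2.04209397 -0.77378493 -1.08233749] [0.60841067 0.00596881 0.23501605]
True [0.60829304 0.03769584 0.23493255] 0.031727023149867195 [-0.55714919 -1.00155154  2.50416483] 0.015402190129489162
[]
[(array([0.608, 0.072, 0.194]), 0.78), (array([ 0.633, -0.324, -0.003]), 0.72)]
7.6
```

```bash
python3 - <<'E'
from plant import r, gripper_to, vision, models, telemetry as T
import numpy as np, cv2
gripper_to(0.0,25)
p=T.current_ee_pos()
g=r.move_l([p[0],p[1]+0.012,p[2]],vel=.02,guard=14)
print(g,T.current_ee_pos(),T.current_wrist_force(),T.current_opening())
gripper_to(0.05)
p=T.current_ee_pos(); r.move_l([p[0],p[1],0.36])
r.move_l([0.5,-0.02,0.40],vel=.25); r.move_to([0.472,-0.176,0.40],[0,1,0,0])
gripper_to(0.0,25)
for c in("side","top"):
    im=vision.snapshot(c)
    for t in("bolt_knob","keeper","lever_grip"): print(c,t,[(np.round(d["at"],3).tolist(),round(d["score"],2)) for d in models.mark_of(t,c)[:2]])
    if c=="side": cv2.imwrite("pics/side1.png",cv2.resize(im[120:310,200:400,::-1],None,fx=3,fy=3))
print(T.current_t(),T.current_wrist_force(),T.current_opening())
E
```

```text
True [0.60827596 0.03783876 0.23489468] [-0.3292051  -2.13635308  2.83456662] 0.014860871435031843
side bolt_knob [([0.611, 0.039, 0.226], 0.74)]
side keeper [([0.608, 0.078, 0.189], 0.63)]
side lever_grip []
top bolt_knob [([0.608, 0.038, 0.224], 0.59), ([0.612, -0.098, 0.215], 0.42)]
top keeper [([0.608, 0.077, 0.196], 0.74)]
top lever_grip [([0.471, -0.148, 0.28], 0.75), ([0.448, -0.052, -0.002], 0.45)]
13.0083 [-0.17629227  1.14883864  0.42032769] 0.00023752565742685226
```

View pics/side1.png

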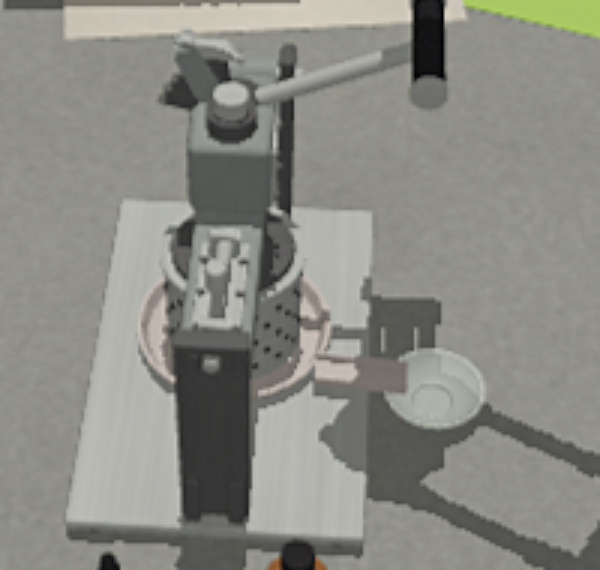

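The second push also met a hard stop, at the same place. Total travel is about 32 mm, and the crop shows the bolt's end in the keeper hole at about (210,363), so the bolt is home. Now the lever, stepping along its arc and logging the force.

```bash
cat > lev.py <<'E'
from plant import r, telemetry as T
import numpy as np
C=(0.607,0.215); R=0.15; Y=-0.176
def tcp(a): # rod angle a below level -> TCP with tips on top of the bar
    return [C[0]-R*np.cos(a),Y,C[1]-R*np.sin(a)+0.012+0.025]
def ang(): return np.arcsin((C[1]+0.037-T.current_ee_pos()[2])/R)
E
python3 - <<'E'
from lev import *
p=tcp(-0.45); r.move_l([p[0],Y,0.34],vel=.2)
f0=T.current_wrist_force()[2]
print(r.move_l([p[0],Y,p[2]-0.02],vel=.03,guard=1.5),T.current_ee_pos(),T.current_wrist_force(),np.degrees(ang()))
a=ang(); log=[]; peak=0; clicks=0
while a<0.30:
    a+=2.0/150
    r.move_l(tcp(a),vel=.04)
    f=T.current_wrist_force()[2]-f0; log.append((round(np.degrees(a),1),round(float(f),1)))
    peak=max(peak,f)
    if peak>4 and f<peak*.4:
        clicks+=1; print("click",clicks,a,peak,T.current_t()); peak=max(f,0)
        if clicks==2: break
print(log,T.current_t(),f0)
E
```

```text
True [ 0.47121594 -0.17585707  0.31314801] [-0.4441573  -0.34390103  0.5484195 ] -24.057511312863472
click 1 -0.05988278224525148 8.2634027759515 21.0917
click 2 0.1667838844214152 7.1911517180532805 25.3417
[(np.float64(-23.3), -0.9), (np.float64(-22.5), 0.2), (np.float64(-21.8), 0.6), (np.float64(-21.0), 0.2), (np.float64(-20.2), 0.7), (np.float64(-19.5), -0.5), (np.float64(-18.7), 1.1), (np.float64(-17.9), -0.4), (np.float64(-17.2), 0.7), (np.float64(-16.4), 0.3), (np.float64(-15.7), 1.7), (np.float64(-14.9), 1.0), (np.float64(-14.1), 0.7), (np.float64(-13.4), 1.7), (np.float64(-12.6), 0.8), (np.float64(-11.8), 2.1), (np.float64(-11.1), 2.8), (np.float64(-10.3), 3.7), (np.float64(-9.5), 6.0), (np.float64(-8.8), 7.1), (np.float64(-8.0), 8.0), (np.float64(-7.3), 7.0), (np.float64(-6.5), 7.5), (np.float64(-5.7), 8.3), (np.float64(-5.0), 6.6), (np.float64(-4.2), 7.6), (np.float64(-3.4), 2.0), (np.float64(-2.7), -1.2), (np.float64(-1.9), -0.1), (np.float64(-1.1), 0.4), (np.float64(-0.4), -0.8), (np.float64(0.4), 2.3), (np.float64(1.2), 4.1), (np.float64(1.9), 4.4), (np.float64(2.7), 5.5), (np.float64(3.4), 3.9), (np.float64(4.2), 4.9), (np.float64(5.0), 6.9), (np.float64(5.7), 6.9), (np.float64(6.5), 7.0), (np.float64(7.3), 6.4), (np.float64(8.0), 6.0), (np.float64(8.8), 7.2), (np.float64(9.6), -0.1)] 25.3417 0.4191637273924379
```

```bash
python3 - <<'E'
from lev import *
a=ang(); f0=.42; log=[]; peak=0; clicks=2
while a<0.62 and clicks<4:
    a+=2.0/150
    r.move_l(tcp(a),vel=.04)
    f=T.current_wrist_force()[2]-f0; log.append((round(float(np.degrees(a)),1),round(float(f),1)))
    peak=max(peak,f)
    if peak>5 and f<peak*.4:
        clicks+=1; print("click",clicks,np.degrees(a),peak,T.current_t()); peak=max(f,0)
print(log,T.current_t(),T.current_ee_pos())
E
```

```text
click 3 19.71765012964686 8.184520858952713 28.5917
click 4 32.7046934859455 10.698014912841094 32.8417
[(10.6, -1.1), (11.3, 1.1), (12.1, 3.9), (12.8, 4.7), (13.6, 6.2), (14.4, 6.9), (15.1, 7.0), (15.9, 6.7), (16.7, 7.9), (17.4, 7.6), (18.2, 7.6), (19.0, 8.2), (19.7, -0.6), (20.5, -1.1), (21.2, -0.9), (22.0, -0.0), (22.8, 2.3), (23.5, 4.3), (24.3, 5.0), (25.1, 6.2), (25.8, 8.6), (26.6, 7.5), (27.4, 8.8), (28.1, 8.2), (28.9, 9.5), (29.6, 10.7), (30.4, 8.8), (31.2, 6.6), (31.9, 4.3), (32.7, 1.2)] 32.8417 [ 0.48086408 -0.17596934  0.17058084]
```

```bash
python3 - <<'E'
from lev import *
a=ang(); f0=.42; a0=np.radians(32.3)
def F():
    v=[]
    for _ in range(6): r.hold(.05); v.append(T.current_wrist_force()[2]-f0)
    return np.mean(v)
f=F()
while f<6.0 and a<a0+np.radians(6):
    a+=1.5/150; r.move_l(tcp(a),vel=.03); f=F(); print(round(float(np.degrees(a)),1),round(float(f),2))
r.hold(1.0); print(F(),T.current_wrist_force(),T.current_t(),T.current_ee_pos())
E
```

```text
33.4 0.56
34.0 4.13
34.6 5.42
35.2 6.73
6.306267552441291 [-3.73570257  1.14378634  7.10256137] 36.6417 [ 0.4839302  -0.17594885  0.16596176]
```

```bash
python3 - <<'E'
from lev import *
from plant import vision, models
for c in("side","top"):
    vision.snapshot(c)
    for t in("bolt_knob","lever_grip","dish","bottle_large","bottle_small","jar"): print(c,t,[(np.round(d["at"],3).tolist(),round(d["score"],2)) for d in models.mark_of(t,c)[:1]])
print(T.current_wrist_force()[2]-.42)
r.sign_off()
E
```

```text
side bolt_knob []
side lever_grip [([0.486, -0.152, 0.131], 0.91)]
side dish [([0.45, -0.052, 0.004], 0.74)]
side bottle_large [([0.547, 0.165, -0.001], 0.63)]
side bottle_small []
side jar []
top bolt_knob [([0.609, 0.038, 0.225], 0.75)]
top lever_grip []
top dish [([0.447, -0.054, -0.004], 0.78)]
top bottle_large [([0.546, 0.168, 0.001], 0.5)]
top bottle_small [([0.672, 0.176, 0.002], 0.62)]
top jar [([0.638, -0.323, -0.003], 0.75)]
6.825804546250782
the job is handed in; nothing more can be done
```

The job is handed in: the bolt is home against its stop, I counted four clicks on the lever, and the gripper is still pressing it with about 6 N; the dish, bottles and jar did not move.

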